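# Feed a culture plate and register it at the bar-code reader

### The arm

A 6-joint arm with a two-finger parallel gripper is mounted at the origin on the work surface. World frame = base frame: x ahead of the robot, y to its left, z up, the work surface at z = 0. Lengths are in m, angles in degrees, forces in N, time in s.
With the tool pointing down it reaches from about 0.325 to 0.85 m from the base axis. Payload 15.5 kg.
Tool frame: the origin (TCP) lies at the very end of the fingers, on their centre line; the grasp point (between the pads) lies arm.grip_depth behind it (arm.grip_depth is the distance from the TCP to the grasp point, in m); z points along the fingers, y is the line along which they close (so a half turn about z gives the same grasp; the last joint's range is limited). The gripper opens to 91 mm and grips with 3 to 60 N. Pads are 32 mm wide; open, the fingers measure 118 mm over their backs; the gripper's body (76 mm by 178 mm) begins 60 mm behind the grasp point.
Start: joints at [-70.846, 28.281, 77.091, -0, 74.628, -5.472], TCP at [0.26, -0.568, 0.214] pointing down, gripper open.
Joint ranges: [-166.48, 166.48], [-47.26, 123.95], [12.59, 153.08], [-70.14, 250.14], [6.76, 159.57], [-176.63, 176.63]. Speed limits (degrees/s): [108.29, 108.29, 147.25, 172.46, 172.46, 172.46].

### API

Orientations are given as a 3x3 rotation matrix whose columns are the frame's x, y, z axes.
In Python, from rig import arm gives the robot as it stands. Calls block until the motion is done:
- arm.move_to(position, orientation): joint-space move of the TCP to a pose.
- arm.move_l(position, orientation=None, feed=0.15): straight line of the TCP; orientation=None keeps the orientation; feed is the mean speed in m/s.
- arm.move_joints(angles): joint-space move.
- arm.grip(opening): finger opening in m; the grip force is fixed at half the most; returns when the fingers have stopped.
- arm.sleep(seconds).
- arm.solve_ik(position, orientation): joint angles nearest the present ones, or None.
- arm.snapshot(name): name is "side" or "top" or "wrist"; returns the picture (480x640x3 uint8, red, green, blue); there is no depth.
- arm.get_calibration(name): a dict with "intrinsics" (3x3 intrinsics, pixels), "cam_to_world" (4x4, takes a point from camera to world coordinates). Camera axes: x right, y down, z forward; pixel columns grow to the right and rows downward; lengths in m; the calibration is good to about 2 mm. A picture is of the moment at which its call begins: read the wrist's pose just before it. get_calibration takes no time and is no camera call; for the wrist camera it gives the pose at the moment of the call.
A pose or a line that the arm cannot do raises arm.Unreachable and nothing moves.
- arm.sign_off(): hands the job in; it is judged then, once.
Readings, each from a call of its own:
- arm.current_t(): time.
- arm.current_joint_positions(): joint angles.
- arm.current_dq(): joint speeds.
- arm.current_tau(): joint torques, N m.
- arm.current_ee_pos(): TCP position.
- arm.current_tool_rot(): TCP orientation.
- arm.current_force(): force on the tool from outside, world axes, zero at the start.
- arm.current_torque(): the same for the moment, N m.
- arm.current_width(): finger opening in m.
- arm.current_grasp_force(): force on a finger pad.
Only numpy, scipy, OpenCV 4.12 (cv2) and the standard library are available. Lean on these libraries where they do the work, as an engineer would, in place of code of your own. Each camera call takes 0.05 s, during which the arm holds its last target. There are 200 camera calls.

### The job

Feed one culture plate out of the plate dispenser by pushing its feed slide all the way in, then draw the slide fully back so that the next plate drops onto the bench ready. Push the fed plate flat along the bench, without lifting or tipping it, until it sits square in the corner of the bar-code reader's L-shaped stop, touching both sides, and leave it there. Leave the other plates in the dispenser and do not disturb the tube rack, the tip box or the bottle.

Things in the scene. Friction and masses are not known exactly. Their poses are not given: they have to be found in the camera images.
- plate1: Bottom plate of the stack, to be fed and pushed: lidded 24-well culture plate, clear-white plastic, a flat box 127.8 (own x) x 85.5 (y) x 20 mm, about 85 g. Origin: centre of its underside. Starts in the dispenser flat on the bench, its axes parallel to the dispenser's. A bar-code label is on its -y long side, which comes out first.
- plate2: Second plate of the stack, same as plate1, resting on it; origin at the centre of its underside (20 mm above the bench at the start, on the bench once it has dropped).
- plate3: Top plate of the stack, same as plate1, resting on plate2; origin at the centre of its underside (40 mm above the bench at the start).
- dispenser: Fixed plate dispenser: open-bottomed magazine, four aluminium corner posts 75 mm high round the stack, outside 137 (x) x 95 (y) mm; foot flanges to x = +-97 mm, 5 mm high. Origin: on the bench under the stack's centre. Plates leave at bench level towards its -y, under the front posts. The feed slide's channel (94 mm wide, 14 high) runs from y = +48 to +257 mm.
- feed_slide (a joint): Feed slide, grey bar 70 mm wide, top 17 mm above the bench, pushing the bottom plate out along the dispenser's -y. 0 = fully back, 0.14 m = fully in (end stops). Fully in, the plate's trailing side is at y = -93 mm from the dispenser, 45 mm clear of its posts, and the next plate rests on the slide until it is drawn back. 2 to 6 N move it; it stays where left.
- slide_knob (a point): On the axis of the feed slide's upright black knob, 42 mm above the bench, on its 20 mm thick waist (25 to 50 mm above the bench; head 25 mm across, top at 64 mm). At dispenser x = 0, y = +230 mm when the slide is fully back; travels with the slide. Axes as the dispenser's.
- reader_stop: Fixed bar-code reader with L-shaped stop of two bars 11 mm high. Origin: on the bench, centre of a plate that is fully home, whose axes are then parallel to these. End bar: face at y = -42.9 mm, x -60 to 74, meets the plate's -y long side. Side bar: face at x = +64 mm, y -53 to 22, meets its +x short side. Open to -x and +y. Reader on a column, y -105 to -180, |x| < 35, 140 mm high.
- tube_rack: Green tube rack, bystander, 226 x 68 x 42 mm with its tubes, long side along its x; origin at the centre of its underside.
- tip_box: Shut pipette-tip box, bystander, 85 (x) x 122 (y) x 62 mm; origin at the centre of its underside.
- reagent_bottle: Closed reagent bottle with a blue cap, bystander, 68 mm in diameter, 140 mm high; origin at the centre of its underside.
Things that resemble listed ones, but are neither listed nor needed, are in the scene too. Several things look just like the reader_stop: the one meant starts farthest from the robot's base.

How it is judged (in metres and radians):
On the way, in this order (a step that is already met when the one before it is completed fails the run):
1. the bottom plate has been fed fully out in front of the dispenser (value of joint feed_slide above 0.125 m and y of plate1 in the frame of dispenser below -0.115 m), for 0.05 s.
2. the slide is fully back and the next plate has dropped flat onto the bench (value of joint feed_slide below 0.008 m and height (world z) of plate2 below 0.003 m and angle between plate2's own z axis and vertical below 0.05 rad), for 0.1 s.
At the end, for the whole second after the job is handed in: plate1 lies flat and still in the reader's corner, its centre within 4 mm of home in x and in y and square to the stop within 0.05 rad; the feed slide is back within 8 mm of home; plate2 lies flat on the bench and plate3 flat upon it, both still and inside the dispenser, centred within 6 mm (all of step 2 and x of plate1 in the frame of reader_stop between -0.004 and 0.004 m and y of plate1 in the frame of reader_stop between -0.004 and 0.004 m and angle between the x axis of plate1 and the x axis of reader_stop, either way round below 0.05 rad and height (world z) of plate1 below 0.003 m and angle between each of plate1, plate3's own z axis and vertical below 0.05 rad and linear speed of each of plate1, plate2, plate3 below 0.01 m/s and horizontal distance between each of plate2, plate3 and dispenser below 0.006 m and height (world z) of plate3 below 0.023 m); the robot touches nothing.
It fails at once if plate1 lifted more than 10 mm off the bench (height (world z) of plate1 above 0.01 m).
It fails at once if plate1 tipped by more than 0.2 rad (angle between plate1's own z axis and vertical above 0.2 rad).
It fails at once if another plate taken out of the dispenser (horizontal distance between any of plate2, plate3 and dispenser above 0.03 m).
It fails at once if tube rack, tip box or bottle shifted more than 20 mm or knocked over (distance of any of tube_rack, tip_box, reagent_bottle from where it was at the start of the episode above 0.02 m or angle between any of reagent_bottle, tip_box, tube_rack's own z axis and vertical above 0.4 rad).
It also fails if it takes over 72 s, if anything falls off the work surface, if the arm or the gripper's body presses on something with over 40 N, if the wrist force passes 120 N, or if a joint passes its speed limit or range.

## Working session

There is one attempt and no reset: what is moved stays moved. The work goes in short steps, each a Python script; the robot and the scene stay as the last script left them, time stands still between calls to the robot, and variables do not carry over. Pictures are saved under pics/ and viewed, at most 10 in all, crops included, and the job is handed in when it is done.

```bash
mkdir -p pics; ls
python3 - <<'E'
from rig import arm
import cv2,numpy as np
for n in("top","side"):
    cv2.imwrite(f"pics/{n}0.png",arm.snapshot(n)[:,:,::-1]); c=arm.get_calibration(n); print(np.round(c["intrinsics"],1).tolist(),np.round(c["cam_to_world"],3).tolist())
print(arm.grip_depth,arm.current_t(),np.round(arm.current_tool_rot(),2).tolist(),arm.current_width())
E
```

```text
pics
[[621.3, 0.0, 325.5], [0.0, 621.3, 242.4], [0.0, 0.0, 1.0]] [[-0.063, -0.978, 0.201, 0.165], [-0.998, 0.063, -0.009, 0.087], [-0.004, -0.201, -0.98, 1.523], [0.0, 0.0, 0.0, 1.0]]
[[613.5, 0.0, 321.8], [0.0, 613.5, 237.3], [0.0, 0.0, 1.0]] [[0.777, -0.291, 0.559, -0.304], [-0.63, -0.371, 0.682, -0.846], [0.009, -0.882, -0.472, 0.697], [0.0, 0.0, 0.0, 1.0]]
0.0188 0.1 [[0.91, 0.42, -0.0], [0.42, -0.91, 0.0], [0.0, -0.0, -1.0]] 0.09108955878797162
```

View pics/top0.png

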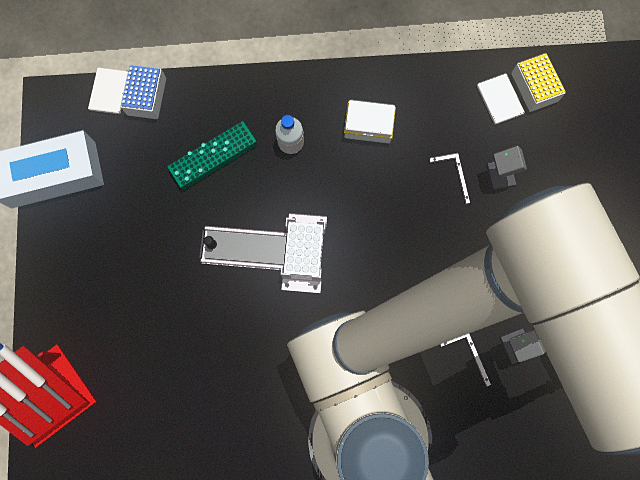

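View pics/side0.png

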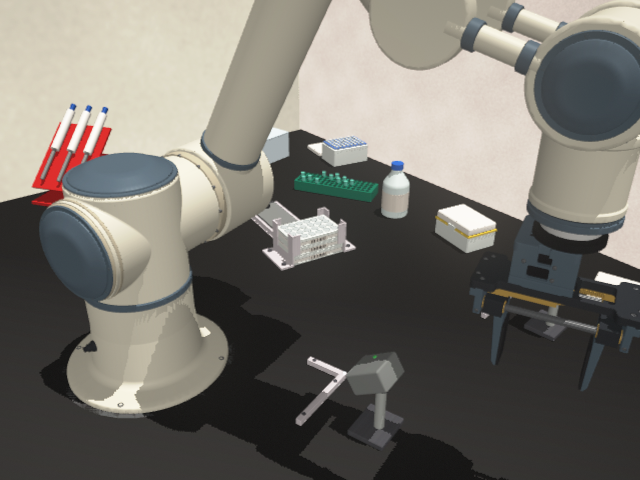

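The top view shows the dispenser at (303,253) with its slide going left to the knob at (210,242). Reader candidates are an L at (455,175) with its reader at (510,160) and an L at (470,360) with its reader at (522,347); more may be hidden under the arm. Tip-box candidates are the shut one at (370,120) and open boxes at (145,90) and (540,80). The rack is at (212,155) and the bottle at (289,133). Next I measure by masks and check the chosen ones in a crop.

```bash
cat > h.py <<'E'
from rig import arm
import cv2,numpy as np
def ray(c,px,z):
    K,T=np.array(c["intrinsics"]),np.array(c["cam_to_world"])
    d=T[:3,:3]@np.linalg.inv(K)@np.array([px[0],px[1],1.]); o=T[:3,3]
    return (o+d*(z-o[2])/d[2])
def proj(c,p):
    K,T=np.array(c["intrinsics"]),np.array(c["cam_to_world"])
    q=K@(T[:3,:3].T@(np.array(p)-T[:3,3])); return q[:2]/q[2]
def rot(th,flip=1):  # tool down, tool x at angle th in world
    c,s=np.cos(th),np.sin(th); return np.array([[c,s,0],[s,-c,0],[0,0,-1.]])
E
python3 - <<'E'
from h import *
im=cv2.imread("pics/top0.png"); c=arm.get_calibration("top")
g=im.min(2)
for nm,(x0,y0,x1,y1),t in(("L",(420,140,480,210),130),("disp",(195,205,340,300),110)):
    m=(g[y0:y1,x0:x1]>t).astype(np.uint8)
    cs,_=cv2.findContours(m,0,1)
    for k in cs:
        if cv2.contourArea(k)<30: continue
        k=k+[x0,y0]; print(nm,cv2.contourArea(k),cv2.minAreaRect(k),cv2.approxPolyDP(k,3,True)[:,0].tolist())
for n,p,z in(("tipbox",(370,105),.06),("bottlecap",(288,121),.14),("L2 corner",(468,335),.011),("Lcorner",(458,155),.011),("knob",(209,241),.064),("rack",(213,153),.03)): print(n,np.round(ray(c,p,z),3))
a=cv2.resize(im[200:300,190:340],None,fx=4,fy=4,interpolation=2)
b=cv2.resize(im[140:215,420:540],None,fx=5,fy=5,interpolation=2)
cv2.imwrite("pics/crop1.png",np.vstack([a[:290],np.zeros((10,600,3),np.uint8),cv2.resize(b,(600,375))[:300]])[:600])
cv2.imwrite("pics/crop2.png",a)
E
```

```text
L 191.5 ((451.9663391113281, 179.64605712890625), (51.98963928222656, 23.76573371887207), 76.4295654296875) [[435, 157], [456, 158], [466, 203], [469, 202], [458, 154]]
disp 5522.5 ((262.7889404296875, 249.17730712890625), (121.41142272949219, 77.1436767578125), 4.969740390777588) [[326, 216], [289, 213], [285, 225], [288, 219], [295, 221], [289, 221], [287, 233], [205, 226], [205, 236], [210, 235], [217, 245], [207, 252], [204, 244], [201, 261], [280, 269], [281, 274], [291, 276], [283, 278], [281, 289], [320, 292], [320, 281], [312, 281], [311, 277], [320, 277]]
tipbox [ 0.81  -0.061  0.06 ]
bottlecap [0.747 0.144 0.14 ]
L2 corner [ 0.226 -0.255  0.011]
Lcorner [ 0.681 -0.279  0.011]
knob [0.485 0.352 0.064]
rack [0.719 0.343 0.03 ]
```

View pics/crop1.png

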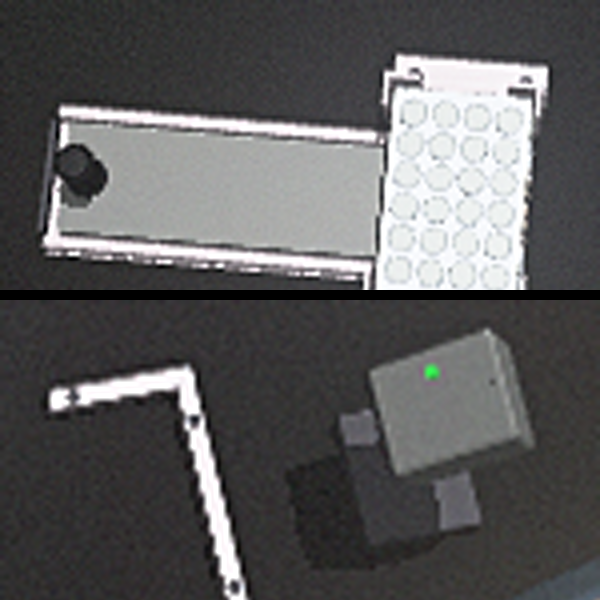

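The crop confirms the dispenser, with its slide and knob at the left end, and the L corner opening to the left with its reader to the right. Next I fit both frames, hover over the knob and look again.

Run:
```python
from h import *
c=arm.get_calibration("top")
ce=(ray(c,(205,226.2),.014)+ray(c,(201.3,261.2),.014))/2
f1=(ray(c,(326,215.5),.005)+ray(c,(289,213),.005))/2; f2=(ray(c,(281,289),.005)+ray(c,(320,292),.005))/2
print("ce",ce,"flange",f1,f2,np.linalg.norm(f1-f2))
ang=np.degrees(np.arctan2(*(f1-f2)[1::-1])); ya=np.degrees(np.arctan2(*(ce-(f1+f2)/2)[1::-1]))-90; o=(f1+f2)/2
print("xang",ang,"yang",ya,"dist",np.linalg.norm((ce-o)[:2]))
th=np.radians(ya); yv=np.array([-np.sin(th),np.cos(th),0]); k=ce-yv*.027; k[2]=0; print("knob",k)
R=rot(th+np.pi/2)
arm.move_to([k[0],k[1],.16],R)
print(arm.current_joint_positions(),arm.current_t())
cw=arm.get_calibration("wrist"); print(np.round(cw["cam_to_world"],3).tolist(), proj(cw,[*k[:2],.064]))
cv2.imwrite("pics/w1.png",arm.snapshot("wrist")[:,:,::-1]); t=arm.snapshot("top")[:,:,::-1]; cv2.imwrite("pics/top1.png",t)
cv2.imwrite("pics/c1.png",np.hstack([cv2.resize(cv2.imread("pics/w1.png"),(400,300)),cv2.resize(t,(400,300))]))
np.save("k.npy",np.array([k[0],k[1],th]))
```

```text
ce [0.49055575 0.37602775 0.014     ] flange [0.55108822 0.11360417 0.005     ] [0.3595821  0.14186939 0.005     ] 0.19358077087302838
xang -8.3959169162814 yang -8.073659831766449 dist 0.2507765876511066
knob [0.4867637  0.34929536 0.        ]
[ 2.98954407e+01  2.93852569e+01  8.45907140e+01 -4.11935983e-03
  6.60187781e+01  3.80230625e+01] 3.4083
[[0.99, -0.136, -0.036, 0.499], [-0.14, -0.957, -0.253, 0.42], [-0.0, 0.256, -0.967, 0.33], [0.0, 0.0, 0.0, 1.0]] [318.52973236 246.41887322]
```

View pics/w1.png

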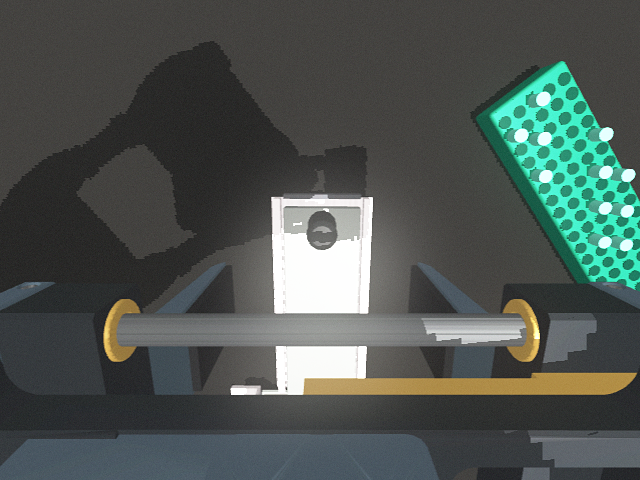

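View pics/top1.png

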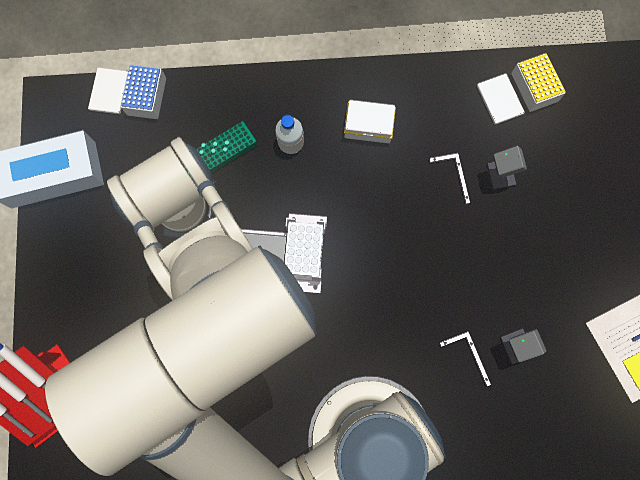

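Only two readers exist, so the far L at (455,175) is the one meant. The wrist view shows the knob head at about (322,233) and the channel end's corners at (272,198) and (373,198), so the knob lies slightly farther out than I estimated.

Run:
```python
from h import *
cw=arm.get_calibration("wrist"); im=cv2.imread("pics/w1.png")
m=((im.max(2)<95)[203:262,290:352]).astype(np.uint8)
n,l,s,ce=cv2.connectedComponentsWithStats(m); 
for i in range(1,n):
    if s[i,4]>80: print(s[i]+[290,203,0,0,0],ce[i]+[290,203])
for p,z in (((322,234),.064),((322,224),.064),((272,198),.014),((373,198),.014),((272.5,380),.014),((365,380),.014)): print(p,np.round(ray(cw,p,z),4))
a=im[190:270,270:380]; cv2.imwrite("pics/w1c.png",cv2.resize(a,None,fx=6,fy=6,interpolation=2))
```

```text
[309 211  26  17 212] [320.91509434 217.16981132]
(322, 234) [0.4908 0.3589 0.064 ]
(322, 224) [0.4919 0.3667 0.064 ]
(272, 198) [0.4494 0.3865 0.014 ]
(373, 198) [0.5392 0.3738 0.014 ]
(272.5, 380) [0.4169 0.201  0.014 ]
(365, 380) [0.5116 0.1876 0.014 ]
```

View pics/w1c.png

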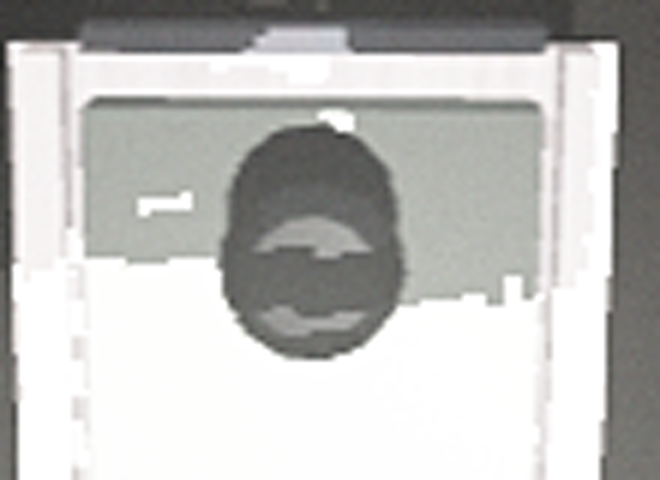

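Run:
```python
from h import *
th=np.radians(-8.2); yv=np.array([-np.sin(th),np.cos(th),0]); xv=np.array([np.cos(th),np.sin(th),0]); R=rot(th+np.pi/2)
k=np.array([.4907,.356,.0232])
arm.grip(.06); arm.move_to(k+[0,0,.06],R); arm.move_l(k,R,feed=.08)
print("down",arm.current_force()); arm.grip(.012); print("w",arm.current_width(),arm.current_grasp_force(),"F",xv@arm.current_force(),yv@arm.current_force())
p=np.array(arm.current_ee_pos()); lat=0
for s in (.01,.03,.06,.09,.115,.130,.136):
    arm.move_l(k-yv*s+xv*lat,R,feed=.06); f=np.array(arm.current_force()); print(s,"Fx %.1f Fy %.1f Fz %.1f"%(xv@f,yv@f,f[2]),arm.current_width())
    if abs(yv@f)>25: break
    if abs(xv@f)>6: lat+=np.sign(xv@f)*.001
print(arm.current_t(),lat)
cv2.imwrite("pics/top2.png",arm.snapshot("top")[:,:,::-1])
cv2.imwrite("pics/side2.png",arm.snapshot("side")[:,:,::-1])
```

```text
down [ 0.14114818 -0.12903221  0.22500326]
w 0.023078312200579182 29.971405855562807 F -11.828565979257398 0.065428489616143
0.01 Fx -11.3 Fy -1.8 Fz 9.3 0.022856867598659108
0.03 Fx -6.1 Fy -1.9 Fz 4.2 0.02332296816432008
0.06 Fx -2.6 Fy -2.2 Fz 2.7 0.022973293303618192
0.09 Fx -5.9 Fy -1.1 Fz 4.0 0.022981913280501937
0.115 Fx -5.7 Fy -2.1 Fz 3.8 0.02304922715739612
0.13 Fx -6.3 Fy -1.5 Fz 3.6 0.023280224212533545
0.136 Fx 0.2 Fy -2.8 Fz -1.5 0.023100498720737637
9.4417 -0.003
```

Run:
```python
import cv2,numpy as np
a=cv2.imread("pics/top2.png")[180:320,180:400]; b=cv2.imread("pics/side2.png")[150:330,200:460]
a=cv2.resize(a,(400,255),interpolation=2); b=cv2.resize(b,(400,277),interpolation=2)
cv2.imwrite("pics/c2.png",np.vstack([a,b]))
```

```text
(no output)
```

View pics/c2.png

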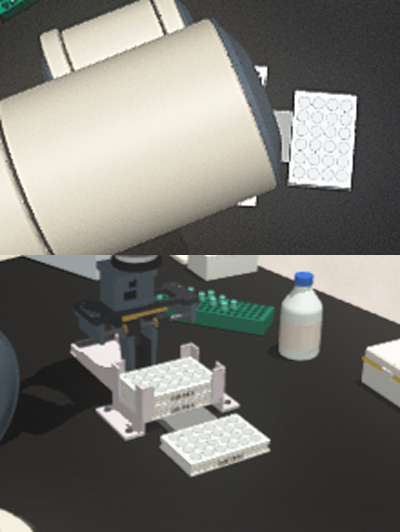

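The plate is fed out in front, crop (322,138), with the slide following it. Two plates are still in the magazine. Next I draw the slide back.

Run:
```python
from h import *
th=np.radians(-8.2); yv=np.array([-np.sin(th),np.cos(th),0]); xv=np.array([np.cos(th),np.sin(th),0]); R=rot(th+np.pi/2)
k=np.array([.4907,.356,.0232])
for s,l in ((.1,-.003),(.05,-.002),(.012,0),(.004,0),(0,0),(-.001,0),(-.002,0)):
    arm.move_l(k-yv*s+xv*l,R,feed=.08); f=np.array(arm.current_force()); print(s,"Fx %.1f Fy %.1f Fz %.1f"%(xv@f,yv@f,f[2]))
    if yv@f<-15: break
arm.grip(.06); f=np.array(arm.current_force()); print(f)
arm.move_l(arm.current_ee_pos()+np.array([0,0,.1]),R,feed=.15)
arm.move_joints(arm.current_joint_positions()+np.array([50,0,0,0,0,0]))
print(arm.current_t())
cv2.imwrite("pics/top3.png",arm.snapshot("top")[:,:,::-1]);cv2.imwrite("pics/side3.png",arm.snapshot("side")[:,:,::-1])
c=arm.get_calibration("top"); im=cv2.imread("pics/top3.png"); g=im.min(2)
m=np.zeros_like(g); m[215:310,328:420]=(g[215:310,328:420]>110)
cs,_=cv2.findContours(m,0,1); q=max(cs,key=cv2.contourArea); r=cv2.minAreaRect(q); print(r); b=cv2.boxPoints(r); print(b,cv2.approxPolyDP(q,3,True)[:,0].tolist())
w=np.array([ray(c,x,.02) for x in b]); print(np.round(w,4)); print("centre",w.mean(0))
e=im[190:310,195:395]; top=cv2.resize(e,None,fx=4,fy=4,interpolation=2); cv2.imwrite("pics/c3.png",top)
```

```text
0.1 Fx 5.8 Fy 2.0 Fz -4.6
0.05 Fx -0.9 Fy 2.0 Fz 0.4
0.012 Fx -14.2 Fy 3.2 Fz 7.2
0.004 Fx -12.7 Fy 3.2 Fz 8.2
0 Fx -13.9 Fy 1.7 Fz 8.4
-0.001 Fx -11.9 Fy -4.4 Fz 11.5
-0.002 Fx -10.7 Fy -10.5 Fz 12.5
[0.77311374 0.74404849 0.08788558]
15.9333
((357.2138366699219, 256.4344787597656), (34.7130126953125, 52.4847412109375), 4.763641834259033)
[[337.73798 281.14484]
 [342.09662 228.84138]
 [376.6897  231.72412]
 [372.33105 284.0276 ]] [[343, 229], [338, 281], [372, 284], [375, 232]]
[[ 0.3747  0.0494  0.02  ]
 [ 0.5045  0.0298  0.02  ]
 [ 0.4917 -0.0552  0.02  ]
 [ 0.3623 -0.0342  0.02  ]]
centre [ 0.43332022 -0.00254116  0.02      ]
```

View pics/c3.png

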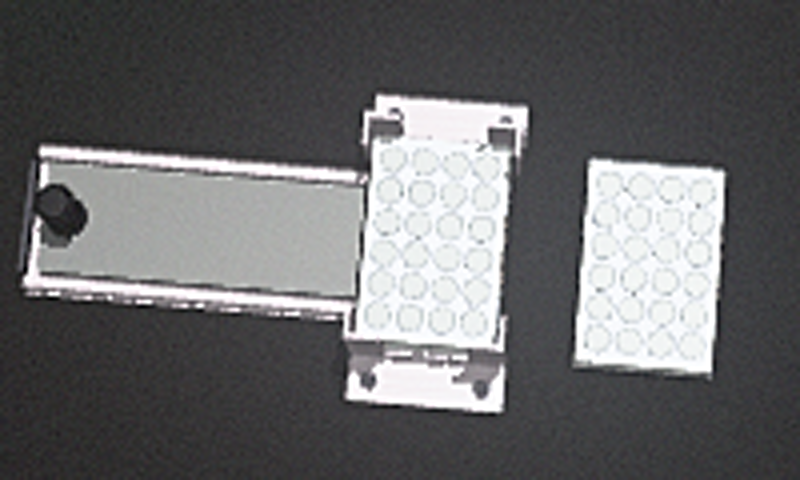

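The magazine is upright, the slide is fully back, and the fed plate lies at full-image pixel (357,256). Next I fit the L.

```bash
cat >> h.py <<'E'
def fitL(im,c):
    g=im.min(2); W=[]
    for x0,y0,x1,y1 in((448,164,480,212),(424,148,453,168)):
        a=g[y0:y1,x0:x1].astype(float); ys,xs=np.nonzero(a>140)
        W.append(np.array([ray(c,(x+x0,y+y0),.011)[:2] for x,y in zip(xs,ys)],np.float32))
    out=[cv2.fitLine(w,cv2.DIST_HUBER,0,.01,.01).ravel() for w in W]
    (ax,ay,px,py),(bx,by,qx,qy)=out
    if ax<0: ax,ay=-ax,-ay
    if by<0: bx,by=-bx,-by
    t=np.linalg.solve(np.array([[ax,-bx],[ay,-by]]),[qx-px,qy-py]); corner=np.array([px+ax*t[0],py+ay*t[0]])
    th1,th2=np.arctan2(ay,ax),np.arctan2(-bx,by)
    th=(2*th1+th2)/3; x=np.array([np.cos(th),np.sin(th)]); y=np.array([-x[1],x[0]])
    return corner-69e-3*x+48e-3*y,th,np.degrees([th1,th2]),corner,[((w-corner)@x).min() for w in W],[((w-corner)@y).max() for w in W]
E
python3 - <<'E'
from h import *
c=arm.get_calibration("top"); im=cv2.imread("pics/top3.png")
r=fitL(im,c); print(r)
for y in range(150,164,2): print(im[y,430:462].min(1))
for n in((0.4333,-.0025),r[0]): print(np.hypot(*n))
E
```

```text
(array([ 0.60726416, -0.23606573], dtype=float32), np.float32(0.12308687), array([6.877108 , 7.4028563], dtype=float32), array([ 0.68163544, -0.275231  ], dtype=float32), [np.float32(-0.12896027), np.float32(-0.0050934283)], [np.float32(0.005056467), np.float32(0.0697262)])
[51 46 49 49 57 52 48 49 51 48 52 48 44 52 52 52 47 48 46 50 51 51 50 42
 55 53 45 54 49 55 46 56]
[55 49 48 50 46 43 50 49 49 49 53 50 52 55 48 39 52 43 44 48 41 37 44 29
 33 29 44 66 33 50 50 43]
[ 49  51  48  53  42  50  49  41  46  46  41  40  37  31  36  40  50  81
 113 108 104 155 175 234 255 255 255 255 159  33  47  49]
[ 41  35  36  35  47  66  79 115 105 107 158 173 234 255 255 255 255 250
 246 247 250 249 250 253 250 245 245 254 255  31  40  55]
[193 255 255 233  71 173 255 251 249 252 250 251 252 251 255 255 255 255
 255 181  89  67  50  58  67  71 255 246 255 106  32  43]
[255 255 255 255  95 187 255 255 138  80  56  53  71  77  41  47  46  16
  20  42  46  49  49  50  15  66 255 242 250 255  25  39]
[ 86  77  55  44  59  37  20  23  20  45  48  50  44  50  48  56  42  50
  51  51  50  50  51  50  44  43  89 255 251 255 106  35]
0.43330721203321787
0.6515342
```

Run:
```python
from h import *
P=np.array([.4345,-.0025]); a=np.radians(-8.5); H=np.array([.6073,-.2361]); hr=np.radians(7.05)
yp=lambda t:np.array([-np.sin(t),np.cos(t)])
T=P+yp(a)*.0638
arm.grip(.091)
arm.move_to([*T,.14],rot(a+np.pi/2)); print(arm.current_joint_positions().round(1))
arm.move_l([*T,.06],feed=.2); arm.move_l([*T,.006],feed=.06); print("F",np.round(arm.current_force(),1))
T=T-yp(a)*.045; arm.move_l([*T,.006],feed=.06); print("F",np.round(arm.current_force(),1))
n=10; t=a
for i in range(n):
    t2=a+(hr-a)*(i+1)/n; T=T-yp((t+t2)/2)*.011; t=t2
    arm.move_l([*T,.006],rot(t+np.pi/2),feed=.06)
rest=(T-H)@yp(hr)-.070; print("rest",rest)
T=T-yp(hr)*rest; arm.move_l([*T,.006],feed=.06); print("F",np.round(arm.current_force(),1),arm.current_t())
arm.move_l([*(T+yp(hr)*.01),.006],feed=.1); arm.move_l([*(T+yp(hr)*.01),.13],feed=.2)
j=arm.current_joint_positions(); arm.move_joints(j+np.array([50,0,0,0,0,0]))
im=arm.snapshot("top")[:,:,::-1].copy(); cv2.imwrite("pics/top4.png",im); c=arm.get_calibration("top")
g=im.min(2); m=np.zeros_like(g); m[165:330,380:450]=(g[165:330,380:450]>110)
for k in cv2.findContours(m,0,1)[0]:
    if cv2.contourArea(k)>500:
        r=cv2.minAreaRect(k); w=np.array([ray(c,x,.02)[:2] for x in cv2.boxPoints(r)]); d=w-H
        x=np.array([np.cos(hr),np.sin(hr)]); q=np.c_[d@x,d@yp(hr)]; print(r,q.round(4).tolist(),q.mean(0))
print(arm.current_t(),T)
cv2.imwrite("pics/c4.png",cv2.resize(im[130:330,200:560],(720,400)))
```

```text
[  0.2  20.2 106.4   0.   53.4   8.6]
F [ 0.4 -0.3  0.6]
F [ 0.9 -0.  -1.2]
rest 0.092496481037187
F [ 0.2  0.1 -0.3] 26.6167
((440.5, 243.5), (53.0, 17.0), 90.0) [[-0.0814, 0.0509], [-0.0892, 0.0094], [-0.2194, 0.0394], [-0.2116, 0.0802]] [-0.1503957   0.04496961]
29.1833 [ 0.44724378 -0.18536096]
```

View pics/c4.png

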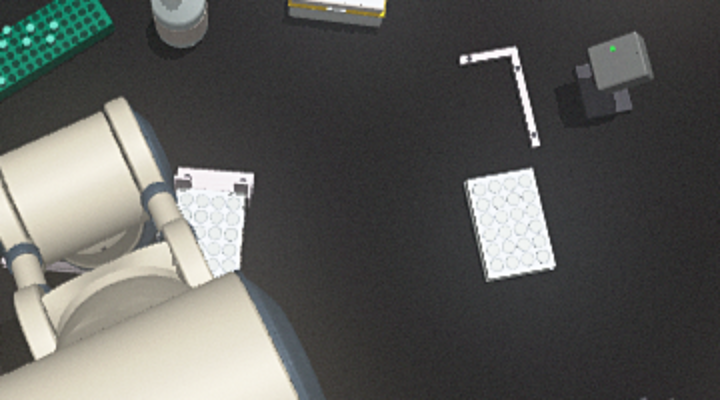

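The plate now lies at crop (510,223), about full-image (455,241), roughly parallel to the L. The mask window cut it off, so I remeasure.

```bash
cat >> h.py <<'E'
H=np.array([.6073,-.2361]); hr=np.radians(7.05); xr=np.array([np.cos(hr),np.sin(hr)]); yr=np.array([-xr[1],xr[0]])
def wp(x,y): return H+x*xr+y*yr
def plate(im,c,win=(207,330,400,520)):
    g=im.min(2); m=np.zeros_like(g); a,b,e,f=win; m[a:b,e:f]=g[a:b,e:f]>130
    k=max(cv2.findContours(m,0,1)[0],key=cv2.contourArea); r=cv2.minAreaRect(k)
    w=np.array([ray(c,x,.02)[:2] for x in cv2.boxPoints(r)])-H; q=np.c_[w@xr,w@yr]
    s=sorted(q.tolist()); v=np.array(s[2])+s[3]-np.array(s[0])-s[1]
    return q.mean(0),np.degrees(np.arctan2(v[1],v[0])),r[1],q.round(4).tolist()
E
python3 - <<'E'
from h import *
print(plate(cv2.imread("pics/top4.png"),arm.get_calibration("top")))
E
```

```text
(array([-0.15274378,  0.00999868]), np.float64(-0.4411414917463642), (52.745819091796875, 35.50369644165039), [[-0.0887, 0.0541], [-0.0851, -0.0351], [-0.217, -0.0333], [-0.2202, 0.0543]])
```

```bash
cat >> h.py <<'E'
def press(xy,d,R,maxn,lim=5.,step=.001,z=.006):
    """advance from xy along d in small steps until the reaction exceeds lim"""
    f0=np.array(arm.current_force())[:2]
    for i in range(maxn):
        xy=xy+d*step; arm.move_l([*xy,z],R,feed=.03); f=-(np.array(arm.current_force())[:2]-f0)@d
        if f>lim: break
    return xy,i+1,f
E
python3 - <<'E'
from h import *
R=rot(hr); arm.grip(.04); S=wp(-.245,.010)
arm.move_to([*S,.13],R); print(arm.current_joint_positions().round(1))
arm.move_l([*S,.006],feed=.15); print("F",np.round(arm.current_force(),1))
E=wp(-.086,.010); arm.move_l([*E,.006],feed=.06); print("F",np.round(arm.current_force(),1))
xy,n,f=press(E,xr,R,14); print("x contact tcp",(xy-H)@xr,n,f,arm.current_t())
B=xy-xr*.012; arm.move_l([*B,.006],feed=.1); arm.move_l([*B,.13],feed=.25)
j=arm.current_joint_positions(); arm.move_joints(j+np.array([45,0,0,0,0,0]))
im=arm.snapshot("top")[:,:,::-1].copy(); cv2.imwrite("pics/top5.png",im); print(plate(im,arm.get_calibration("top"),(152,300,380,465)),arm.current_t())
E
```

```text
[-42.9  20.9 107.6   0.   51.5  40. ]
F [-0.1  0.4  0.9]
F [-0.5 -1.4 -0.3]
x contact tcp -0.07900000000000026 7 7.196957629628811 37.3833
(array([0.00103208, 0.00207405]), np.float64(-0.5683070789791338), (53.86952209472656, 40.93706130981445), [[0.0687, 0.0538], [0.0733, -0.0511], [-0.0669, -0.0488], [-0.071, 0.0543]]) 39.95
```

Run:
```python
from h import *
R=rot(hr+np.pi/2); arm.grip(.091); S=wp(0,.084)
arm.move_to([*S,.13],R); print(arm.current_joint_positions().round(1))
arm.move_l([*S,.006],feed=.15)
E=wp(0,.064); arm.move_l([*E,.006],feed=.05)
xy,n,f=press(E,-yr,R,13); print("y contact tcp",(xy-H)@yr,n,f,arm.current_t())
B=xy+yr*.012; arm.move_l([*B,.006],feed=.1); arm.move_l([*B,.13],feed=.25)
j=arm.current_joint_positions(); arm.move_joints(j+np.array([45,0,0,0,0,0]))
im=arm.snapshot("top")[:,:,::-1].copy(); cv2.imwrite("pics/top6.png",im); print(arm.current_t())
print(plate(im,arm.get_calibration("top"),(152,300,380,465)))
cv2.imwrite("pics/c6.png",cv2.resize(im[135:225,400:540],(700,450),interpolation=2))
```

```text
[-19.8  32.6  83.8   0.   63.6 -26.9]
y contact tcp 0.061 3 5.97721776276322 44.4583
47.1583
(array([ 0.0014769 , -0.00184433]), np.float64(-0.787667857097073), (53.581825256347656, 37.8543701171875), [[0.0692, 0.0457], [0.0731, -0.0513], [-0.0664, -0.0485], [-0.0699, 0.0468]])
```

View pics/c6.png

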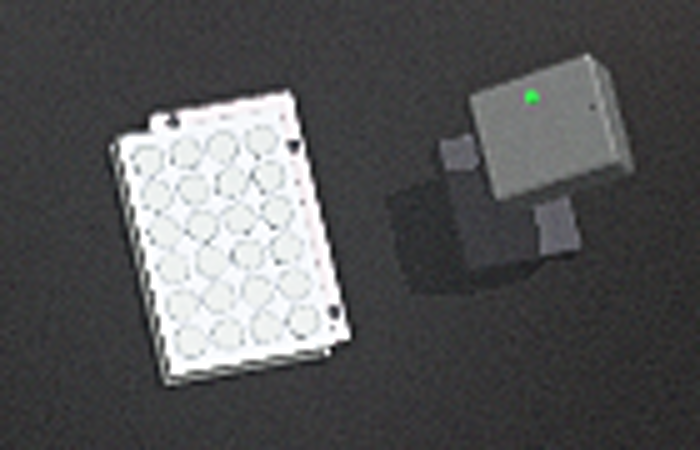

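The plate is against both bars in the crop (corner at about (290,95)), but the y contact came 2 mm earlier than computed. I press both sides once more, more firmly, to seat it.

Run:
```python
from h import *
R=rot(hr+np.pi/2); S=wp(0,.072)
arm.move_to([*S,.10],R); arm.move_l([*S,.006],feed=.2)
E=wp(0,.0625); arm.move_l([*E,.006],feed=.05)
xy,n,f=press(E,-yr,R,8,lim=14); print("y contact tcp",(xy-H)@yr,n,f,arm.current_t())
B=xy+yr*.01; arm.move_l([*B,.006],feed=.1); arm.move_l([*B,.10],feed=.3)
R=rot(hr); S=wp(-.093,0); arm.move_to([*S,.10],R); arm.grip(.04); arm.move_l([*S,.006],feed=.2)
E=wp(-.082,0); arm.move_l([*E,.006],feed=.05)
xy,n,f=press(E,xr,R,8,lim=12); print("x contact tcp",(xy-H)@xr,n,f,arm.current_t())
B=xy-xr*.012; arm.move_l([*B,.006],feed=.1); arm.move_l([*B,.12],feed=.3)
j=arm.current_joint_positions(); arm.move_joints(j+np.array([40,0,0,0,0,0])); print(arm.current_t())
im=arm.snapshot("top")[:,:,::-1].copy(); cv2.imwrite("pics/top7.png",im)
print(plate(im,arm.get_calibration("top"),(152,300,380,465)))
```

```text
y contact tcp 0.059499999999999977 3 19.25106436237455 50.6083
x contact tcp -0.07800000000000014 4 13.916036698207579 55.5083
57.7667
(array([ 0.00148141, -0.0019687 ]), np.float64(-0.4503750663670164), (53.70077133178711, 37.74094772338867), [[0.069, 0.0458], [0.0735, -0.0509], [-0.0663, -0.0489], [-0.0703, 0.0461]])
```

```bash
python3 -c "
from rig import arm
print(arm.sign_off())"
```

```text
the job is handed in; nothing more can be done
None
```

I handed the job in at about 58 s: plate1 was fed out and pressed firmly against both bars of the far reader's stop, the slide was drawn back to its end stop, and the other two plates stayed in the dispenser; the hand-in returned no verdict.

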